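# Set the model tile up on the classroom display easel

## Robot

A 6-joint arm with a two-finger parallel gripper is mounted at the origin on the work surface. World frame = base frame: x ahead of the robot, y to its left, z up, the work surface at z = 0. Lengths are in m, angles in degrees, forces in N, time in s.
With the tool pointing down it reaches from about 0.35 to 0.775 m from the base axis. Payload 5.5 kg.
Tool frame: the origin (TCP) lies at the very end of the fingers, on their centre line; the grasp point (between the pads) lies manip.grasp_offset behind it (manip.grasp_offset is the distance from the TCP to the grasp point, in m); z points along the fingers, y is the line along which they close (so a half turn about z gives the same grasp; the last joint's range is limited). The gripper opens to 85 mm and grips with 20 to 120 N. Pads are 22 mm wide; open, the fingers measure 114 mm over their backs; the gripper's body (76 mm by 85 mm) begins 54 mm behind the grasp point. The pads swing forward as they close: fully open they stand 13 mm farther back than shut.
Start: joints at [63.85, 17.945, 2.641, 74.691, 0, 82.002], TCP at [0.179, 0.546, 0.231] pointing down, gripper open.
Joint ranges: [-158.12, 158.12], [-49.38, 96.58], [-58.88, 72.47], [-126.05, 133.96], [-84.25, 85.87], [-180, 180]. Speed limits (degrees/s): [147.25, 147.25, 180, 180, 180, 180].

## Interface

Orientations are given as [roll, pitch, yaw] about the fixed x, y, z axes, in that order (R = Rz(yaw) Ry(pitch) Rx(roll)).
In Python, from bench import manip, vision, job_done, silhouettes, spot_point gives the robot as it stands. The module is installed in compiled form; this text tells all that it offers.
- The arm moves only by the tool arm_command, never from a script. Its argument "deltas" is a list of rows, each a list of 7 numbers: the shift along the tool's x, y, z in mm, then the turn, a rotation vector about the tool's x, y, z in rad, then the closure, from 0 (fully open) to 1 (shut). A call has 1 to 10 rows; each row is the pose to reach, as a shift and turn from the pose commanded when the call began, along the tool's axes at that moment; what a row does not reach only later rows make up. A row lasts 1/8 s, in which the tool goes at most 62.5 mm and 10.7 degrees, less where a joint would pass 70% of its speed; a pose out of reach is approached as far as the arm can. A call with a gripper value outside its range is refused whole. The fingers move at their own pace and stop on an object; "squeeze" is the grip in N (left out, the last holds). Time passes only in rows, so rows that repeat a pose let the fingers close. It gives the time, the measured TCP pose, the force, the opening and the grip force at its end, in the units of the state.
- manip.observe(): the state, without advancing time (a new reading comes with each control period).
- vision.capture(name): name is "scene" or "top"; returns the picture (384x512x3 uint8, blue, green, red); there is no depth.
- vision.camera_info(name): a dict with "fx", "fy", "cx", "cy" (pixels), "cam_to_world" (4x4, takes a point from camera to world coordinates). Camera axes: x right, y up, looking along -z (the intrinsics and any distortion apply to the point x, -y, -z); pixel columns grow to the right and rows downward; lengths in m; the calibration is good to about 2 mm. A picture is of the moment at which its call begins. camera_info takes no time and is no camera call.
- job_done(): hands the job in; it is judged then, once.
Trained networks look in the newest picture that a camera, given by its name, has taken for a name from the list of things; names that differ only in an ending like _2 or _b are one class to them, and where a whole thing is asked for, a point or a joint stands for the part that bears it (a point fixed in the world has none). Each returns a list of dicts, best first, with "confidence" (0 to 1); they miss things now and then, are a little off and sometimes report something else, mostly with a low value. They report only what shows in the picture. A call takes as long as a camera call.
- silhouettes(camera, name): "region" (384x512 bool, what is visible of it) and "rect" ([left, top, width, height] as shares, 0 to 1, of the picture: columns of its width, rows of its height, round what is visible of it).
- spot_point(camera, name): "xy" ([column, row] as shares, 0 to 1, of the picture: columns of its width, rows of its height: a listed point, or the origin of a listed thing).
The state is a dict: "time": time; "joint_pos": joint angles; "qd": joint speeds; "joint_efforts": joint torques, N m; "tool_pos": TCP position; "tool_rot": TCP orientation; "ft_force": force on the tool from outside, world axes, zero at the start; "wrist_torque": the same for the moment, N m; "finger_gap": finger opening in m; "grip_force": force on a finger pad.
Only numpy, scipy, OpenCV 4.12 (cv2) and the standard library are available. Lean on these libraries where they do the work, as an engineer would, in place of code of your own. Each camera call takes 0.05 s, during which the arm holds its last target. There are 200 camera calls.

## Task

Raise the folded rod backrest of the little display easel all the way up to its stop. Then take the tall flower tile out of the drying rack and stand it in the middle of the easel's ledge, leaning back on the raised backrest with the flower facing out to the class, and let go. The tile is brittle, so set it down gently, and leave the other tiles and everything else where they are.

Things in the scene. Friction and masses are not known exactly. Their poses are not given: they have to be found in the camera images.
- easel: Display easel with a heavy grey base plate, 160 deep x 190 wide, that does not move. Origin on the table under its middle line; +x to its front (class side), y along its width, z up. The plate's top is the ledge, 12 mm up. Front lip: 150 long, 10 above the ledge, inner face at x = +60. Backrest hinge axis along y at x = +30, z = 20, between cheeks at y = +-81. Backrest up, the ledge is 22 mm deep.
- rest (a joint): Backrest's angle above horizontal, rad: 0 = folded flat towards the easel's -x (back), 1.222 (70 deg) = fully up at its stop, leaning back 20 deg from upright. The hinge is stiff (0.35 N m): the backrest (160 g) stays where it is left; a push of about 3 N on its top bar folds it back.
- rest_bar (a point): Centre of the backrest's top bar, a round steel rod 10 mm thick, 140 mm long along the easel's y, 110 mm from the hinge axis. The backrest is a frame of such rods: side rods at y = +-70 mm, top bar, and a middle bar 55 mm from the hinge; it is open (45 mm) between the two bars.
- rest_hinge (a point): Middle of the backrest's hinge axis, 20 mm above the table.
- ledge (a point): Middle of the ledge on its surface, 12 mm above the table, at easel x = +45 mm.
- rack: Fixed tile drying rack: wooden board 150 x 180 mm, its top 18 mm above the table, with wire hoops 80 mm wide (along x) that reach 68 mm above the table and form three slots, 14 mm wide, at y = -50, 0 and +50 mm. A tile stands upright on the board in each slot, its plane along x. Origin under the board on the table.
- tile: The tile to set up: clay, 120 wide (x), 10 thick (y), 160 tall (z) mm, 300 to 480 g, the tallest in the rack, in any of its slots. Origin at the centre of its bottom face, z up along its height, +y out of the face with the raised flower (65 mm across, 4 to 6 mm high, centred 92 mm above the bottom). In the rack the flower faces the rack's +y, the robot's left.
- tile_square: Smaller tile of the same clay in another slot, 110 x 10 x 110 mm, with a round boss. Origin at the centre of its lower edge face, z up. To be left alone.
- tile_small: Smallest tile of the same clay in another slot, 100 wide x 10 thick x 95 mm tall, with three short bars. Origin at the centre of its lower edge face, z up. To be left alone.
- pot: Small open clay bowl, 76 mm across, 50 mm tall, origin under it. To be left alone.
- spatula: Clay scraper 190 mm long, wooden handle and flat steel blade, lying on the table. To be left alone.
- rolling_pin: Wooden rolling pin, 260 mm long, 44 mm thick. To be left alone.
- scissors: Blue-handled scissors, 150 mm long, lying on the red folder. To be left alone.

How it is judged (in metres and radians):
On the way:
1. the backrest is raised to its stop (value of joint rest above 1.12 rad), for 0.2 s.
At the end, for the whole second after the job is handed in: The backrest is at its stop (within 0.1 rad); the tile stands at rest and released with its lower edge on the ledge between backrest and lip, within 25 mm of the ledge's middle and within 10 deg of square to the easel, leaning back 10 to 33 deg on the backrest with the flower facing out and up (value of joint rest above 1.12 rad and z of tile in the frame of easel between 0.008 and 0.021 m and x of tile in the frame of easel between 0.033 and 0.061 m and y of tile in the frame of easel between -0.025 and 0.025 m and angle between tile's own y axis and vertical between 0.99 and 1.41 rad and angle between tile's own z axis and vertical below 0.58 rad and angle between the x axis of tile and the y axis of easel, either way round below 0.17 rad and linear speed of tile below 0.01 m/s and angular speed of tile below 0.05 rad/s and contact force between tile and the fingers below 0.01 N); the robot touches nothing.
It fails at once if the tile is pressed or banged hard onto the easel (more than 60 N) (contact force between tile and easel above 60 N).
It fails at once if the tile is dropped by more than about 10 mm (moves faster than 0.35 m/s while the fingers do not touch it) (linear speed of tile above 0.35 m/s and contact force between tile and the fingers below 0.05 N).
It fails at once if another tile is pulled out or shifted more than 20 mm (distance of any of tile_square, tile_small from where it was at the start of the episode above 0.02 m).
It fails at once if another thing on the table is shifted more than 30 mm (distance of any of pot, spatula, rolling_pin, scissors from where it was at the start of the episode above 0.03 m).
It also fails if it takes over 53 s, if anything falls off the work surface, if the arm or the gripper's body presses on something with over 40 N, if the wrist force passes 120 N, or if a joint passes its speed limit or range.

## Working session

There is one attempt and no reset: what is moved stays moved. The work goes in short steps, Python scripts to look and compute and a tool call to move; the robot and the scene stay as the last step left them, time stands still between calls to the robot, and variables do not carry over. Pictures are saved under pics/ and viewed, at most 10 in all, crops included, and the job is handed in when it is done.

Besides the shell and the picture viewer there is one more tool, called by a JSON object that holds its "method" and its "body", one argument or row to a line. arm_command: Moves the arm, as the interface text tells. Its arguments: {"type":"object","properties":{"deltas":{"type":"array","items":{"type":"array","items":{"type":"number"}}},"squeeze":{"type":"number"}},"required":["deltas"]}

```bash
mkdir -p pics; cat > h.py <<'E'
import numpy as np, cv2
from bench import manip, vision, job_done, silhouettes, spot_point
def ray(cam,px):
    i=vision.camera_info(cam); T=np.array(i["cam_to_world"])
    d=np.array([(px[0]-i["cx"])/i["fx"],-(px[1]-i["cy"])/i["fy"],-1.])
    return T[:3,3],T[:3,:3]@d
def at_z(cam,px,z):
    o,d=ray(cam,px); return o+d*(z-o[2])/d[2]
def proj(cam,p):
    i=vision.camera_info(cam); T=np.array(i["cam_to_world"])
    q=T[:3,:3].T@(np.array(p)-T[:3,3])
    return np.array([i["cx"]+i["fx"]*q[0]/-q[2], i["cy"]-i["fy"]*q[1]/-q[2]])
def tri(px1,px2):
    o1,d1=ray("scene",px1);o2,d2=ray("top",px2)
    A=np.stack([d1,-d2],1);s=np.linalg.lstsq(A,o2-o1,rcond=None)[0]
    a,b=o1+d1*s[0],o2+d2*s[1]; return (a+b)/2,np.linalg.norm(a-b)
E
python3 - <<'E'
from h import *
np.set_printoptions(precision=3,suppress=True)
for c in("scene","top"):
    im=vision.capture(c);cv2.imwrite(f"pics/{c}0.png",im)
    i=vision.camera_info(c);print(c,{k:v for k,v in i.items()})
    for n in("rest_bar","rest_hinge","ledge","easel","rack","tile","tile_square","tile_small","pot","spatula","rolling_pin","scissors"):
        r=spot_point(c,n)[:2]
        z={"rest_bar":.02,"rest_hinge":.02,"ledge":.012}.get(n,0.018 if "tile" in n else 0)
        for q in r:
            px=np.array(q["xy"])*[512,384]; print(n,round(q["confidence"],2),px,at_z(c,px,z))
    for n in("tile","easel","rest"):
        for q in silhouettes(c,n)[:1]: print("sil",n,q["confidence"],np.array(q["rect"])*[512,384,512,384])
print(manip.grasp_offset,manip.observe())
E
```

```text
scene {'fx': 363.9842403898208, 'fy': 363.9842403898208, 'cx': 261.81481972515707, 'cy': 190.8067503261134, 'cam_to_world': array([[ 0.861, -0.431,  0.271,  0.822],
       [ 0.509,  0.721, -0.471, -0.306],
       [ 0.007,  0.543,  0.84 ,  0.667],
       [ 0.   ,  0.   ,  0.   ,  1.   ]])}
rest_bar 0.97 [ 98.099 297.984] [ 0.479 -0.287  0.02 ]
ledge 0.92 [160.614 329.51 ] [ 0.606 -0.272  0.012]
easel 0.59 [143.411 323.712] [ 0.57  -0.279  0.   ]
rack 0.94 [280.986 123.418] [0.546 0.264 0.   ]
tile_square 0.79 [274.125 129.485] [0.549 0.223 0.018]
pot 0.96 [299.213 235.085] [0.726 0.015 0.   ]
spatula 0.61 [214.426 169.805] [0.486 0.061 0.   ]
rolling_pin 0.94 [357.581 165.197] [0.76  0.241 0.   ]
scissors 0.91 [283.699 318.797] [ 0.778 -0.146  0.   ]
sil tile 0.59 [253.798  54.413  60.518  69.811]
sil easel 0.71 [ 61.491 253.402 140.186 129.6  ]
sil rest 0.86 [ 67.226 260.006 119.091 117.696]
top {'fx': 498.8099710757325, 'fy': 498.8099710757325, 'cx': 248.7772857665929, 'cy': 196.923427778622, 'cam_to_world': array([[-0.104,  0.971, -0.216,  0.341],
       [-0.995, -0.103,  0.016,  0
[... 726 characters left out ...]
153.792] [0.754 0.223 0.   ]
scissors 0.95 [315.699 133.517] [ 0.771 -0.15   0.   ]
sil tile 0.57 [130.611 215.808  19.302  41.318]
sil easel 0.92 [339.917 171.418  85.504  75.11 ]
sil rest 0.71 [347.187 180.71   74.598  50.918]
0.0187 {'time': 1.6, 'joint_pos': array([63.85 , 17.946,  2.643, 74.691, -0.002, 82.004]), 'qd': array([ 0.041,  0.111,  0.051, -0.078, -0.095, -0.005]), 'joint_efforts': array([ -0.   , -48.046,  29.88 ,   0.001,  -0.   ,   0.   ]), 'tool_pos': array([0.179, 0.546, 0.231]), 'tool_rot': array([179.994,   0.003, 161.846]), 'ft_force': array([ 1.132, -1.532, -0.09 ]), 'wrist_torque': array([-0.014, -0.002,  0.012]), 'grip_force': 0.0, 'finger_gap': 0.08565274744219971}
```

View pics/scene0.png

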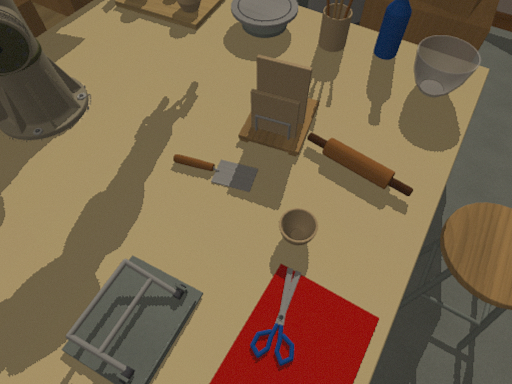

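View pics/top0.png

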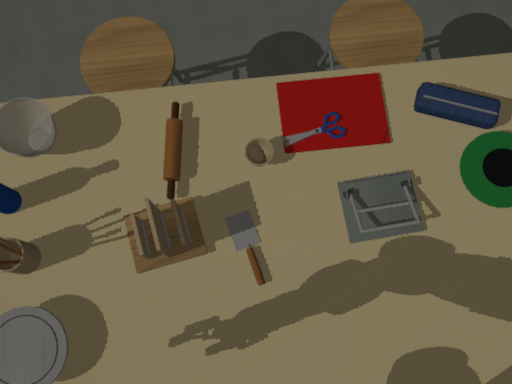

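```bash
python3 - <<'E'
import cv2,numpy as np
s=cv2.imread("pics/scene0.png");t=cv2.imread("pics/top0.png")
def c(im,x,y,w,h): return cv2.resize(im[y:y+h,x:x+w],(400,300),interpolation=cv2.INTER_CUBIC)
cv2.imwrite("pics/m1.png",np.vstack([np.hstack([c(s,50,250,160,120),c(t,330,160,100,75)]),np.hstack([c(s,230,50,100,75),c(t,115,190,100,75)])]))
E
```

```text
(no output)
```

View pics/m1.png

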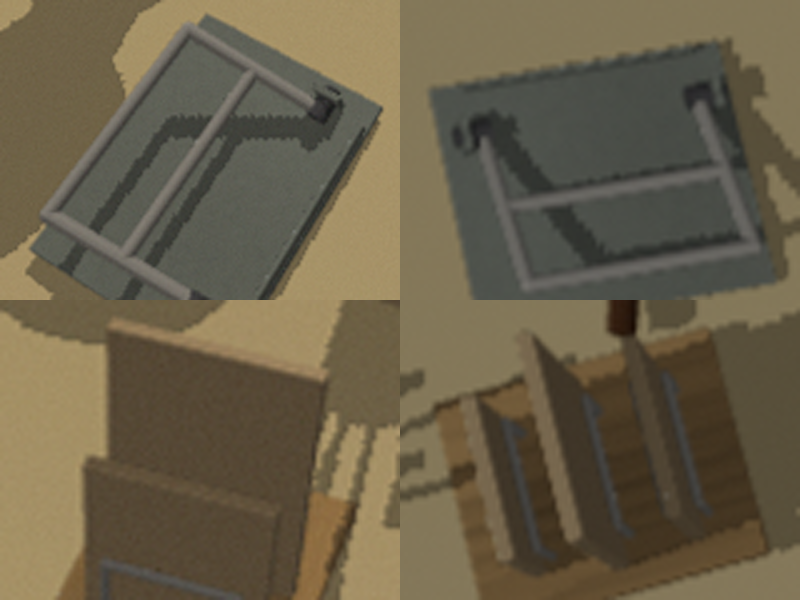

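```bash
python3 - <<'E'
from h import *
np.set_printoptions(precision=4,suppress=True)
for n,a,b in [("bar+y",(125.2,262),(362,232)),("bar-y",(68,335.2),(418.75,221.25)),("mid+y",(150.8,278.8),(357.5,211.75)),("mid-y",(101.2,351.2),(411.25,203)),("tile+x",(311.75,69.5),(146.25,198)),("tile-x",(257,55.5),(157.5,249.5))]:
    print(n,*tri(a,b))
for p in [(337.5,182.5),(412,170.5),(424.5,230)]: print(at_z("top",p,.012))
print(at_z("scene",(202,293.2),.012), at_z("scene",(50+208/2.5,250+15/2.5),.012))
# tile fit at top z=.178
for c,p in [("scene",(311.75,69.5)),("scene",(257,55.5)),("top",(146.25,198)),("top",(157.5,249.5))]: print(c,at_z(c,p,.178))
# rack board corners in top crop
for p in [(710,332),(768,550),(437,408),(478,600)]: print(at_z("top",(115+(p[0]-400)/4,190+(p[1]-300)/4),.018))
E
```

```text
bar+y [ 0.4918 -0.2175  0.0536] 0.002100288765712096
bar-y [ 0.5022 -0.3563  0.061 ] 0.0013007860614332029
mid+y [ 0.5449 -0.2168  0.0407] 0.003212200790401617
mid-y [ 0.5533 -0.3508  0.0399] 0.0067533078028790905
tile+x [0.6012 0.2736 0.1784] 0.001476990345016498
tile-x [0.4835 0.2551 0.1787] 0.0015153747402220676
[ 0.6298 -0.1854  0.012 ]
[ 0.6411 -0.3805  0.012 ]
[ 0.4852 -0.3847  0.012 ]
[ 0.6301 -0.1848  0.012 ] [ 0.4749 -0.1935  0.012 ]
scene [0.6015 0.2747 0.178 ]
scene [0.4826 0.2552 0.178 ]
top [0.6007 0.2732 0.178 ]
top [0.4842 0.2557 0.178 ]
[0.6269 0.1872 0.018 ]
[0.4852 0.1624 0.018 ]
[0.5961 0.3623 0.018 ]
[0.4732 0.3431 0.018 ]
```

{"method": "arm_command", "body": {
  "deltas": [
    [-46, -43, -3, 0, 0, 0.14, 0.45],
    [-92, -87, -5, 0, 0, 0.3, 0.45],
    [-138, -130, -8, 0, 0, 0.45, 0.45],
    [-184, -174, -10, 0, 0, 0.6, 0.45],
    [-230, -217, -13, 0, 0, 0.75, 0.45],
    [-276, -261, -15, 0, 0, 0.9, 0.45],
    [-322, -305, -18, 0, 0, 1.05, 0.45],
    [-368, -348, -20, 0, 0, 1.19, 0.45],
    [-395, -400, 0, 0, 0, 1.192, 0.45],
    [-420, -450, 20, 0, 0, 1.192, 0.45]
  ]
}}

```text
time: 2.85
tool_pos: [0.4387, -0.012, 0.2122]
tool_rot: [179.9, 0.0, 93.5]
ft_force: [0.3, 0.5, -0.4]
finger_gap: 0.047
grip_force: 0.0
```

```bash
cat >> h.py <<'E'
from scipy.spatial.transform import Rotation as Ro
np.set_printoptions(precision=4,suppress=True)
def tool(yaw,lean=0):  # yaw deg of tool x; lean: about tool x, fingers tip toward tool +y
    return Ro.from_euler("xyz",[180,0,yaw],degrees=True)*Ro.from_euler("x",-lean,degrees=True)
def plan(*targets):
    s=manip.observe(); R=Ro.from_euler("xyz",s["tool_rot"],degrees=True)
    print("t",s["time"],"pos",s["tool_pos"],"rot",s["tool_rot"],"F",s["ft_force"],"gap",s["finger_gap"],"q",s["joint_pos"])
    for p,r in targets:
        print(np.round(R.inv().apply(np.array(p)-s["tool_pos"])*1000,1),np.round((R.inv()*r).as_rotvec(),3))
E
python3 - <<'E'
from h import *
print(tool(93.5,20).apply([0,0,1]),tool(93.5,0).apply([0,1,0]))
plan(([.497,-.286,.12],tool(93.5)),([.497,-.286,.04],tool(93.5)))
E
```

```text
[ 0.3414  0.0209 -0.9397] [0.9981 0.061  0.    ]
t 2.85 pos [ 0.4387 -0.012   0.2122] rot [179.8694   0.025   93.539 ] F [ 0.3153  0.4994 -0.4234] gap 0.04702410333680219 q [-12.0722   3.2062 -18.2397  68.4216   0.0111  74.3888]
[-277.1   41.1   92.4] [0.002 0.    0.001]
[-277.    40.9  172.4] [0.002 0.    0.001]
```

{"method": "arm_command", "body": {
  "deltas": [
    [-60, 10, 10, 0, 0, 0, 0.45],
    [-120, 20, 20, 0, 0, 0, 0.45],
    [-180, 30, 35, 0, 0, 0, 0.45],
    [-240, 41, 60, 0, 0, 0, 0.45],
    [-277, 41, 92, 0, 0, 0, 0.45],
    [-277, 41, 102, 0, 0, 0, 0.45]
  ]
}}

```text
time: 3.6
tool_pos: [0.4948, -0.2859, 0.1075]
tool_rot: [-179.9, -0.1, 93.3]
ft_force: [-0.3, 0.7, -0.4]
finger_gap: 0.047
grip_force: 0.0
```

```bash
python3 - <<'E'
from h import *
plan(([.497,-.286,.04],tool(93.5)))
s=vision.capture("scene");t=vision.capture("top")
def c(im,x,y,w,h): return cv2.resize(im[y:y+h,x:x+w],(400,300),interpolation=cv2.INTER_CUBIC)
cv2.imwrite("pics/m2.png",np.hstack([c(s,50,240,160,120),c(t,330,160,100,75)]))
E
```

```text
t 3.6 pos [ 0.4948 -0.2859  0.1075] rot [-179.8737   -0.0955   93.3267] F [-0.2582  0.6977 -0.3605] gap 0.046954307069521986 q [-38.0609  21.4204 -10.2574  58.48    -0.0118  48.6123]
[-0.3  2.3 67.5] [-0.002 -0.002 -0.003]
```

View pics/m2.png

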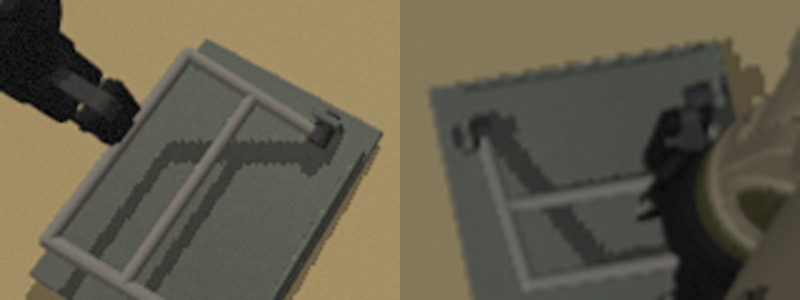

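{"method": "arm_command", "body": {
  "deltas": [
    [0, 2, 40, 0, 0, 0, 0.45],
    [0, 2, 60, 0, 0, 0, 0.45],
    [0, 2, 71, 0, 0, 0, 0.45],
    [0, 2, 71, 0, 0, 0, 0.45],
    [0, 2, 71, 0, 0, 0, 0.8],
    [0, 2, 71, 0, 0, 0, 0.9],
    [0, 2, 71, 0, 0, 0, 1],
    [0, 2, 71, 0, 0, 0, 1]
  ],
  "squeeze": 30
}}

```text
time: 4.7
tool_pos: [0.4981, -0.284, 0.0397]
tool_rot: [180.0, 0.0, 93.5]
ft_force: [-1.0, -0.4, 3.6]
finger_gap: 0.0088
grip_force: 29.3
```

{"method": "arm_command", "body": {
  "deltas": [
    [0, 3, -7, 0, 0, 0, 1],
    [0, 7, -16, 0, 0, 0, 1],
    [0, 13, -25, 0, 0, 0, 1],
    [0, 19.5, -34, 0, 0, 0, 1],
    [0, 27, -42, 0, 0, 0, 1],
    [0, 35, -49, 0, 0, 0, 1],
    [0, 42, -54, 0, 0, 0, 1],
    [0, 49, -58.5, 0, 0, 0, 1],
    [0, 54, -61, 0, 0, 0, 1],
    [0, 54, -61, 0, 0, 0, 1]
  ]
}}

```text
time: 5.95
tool_pos: [0.5497, -0.2806, 0.1031]
tool_rot: [-179.8, 0.1, 93.5]
ft_force: [-12.2, -0.5, 15.7]
finger_gap: 0.009
grip_force: 30.6
```

```bash
python3 - <<'E'
from h import *
s=vision.capture("scene");t=vision.capture("top")
for c in("scene","top"):
  for r in spot_point(c,"rest_bar")[:1]: print(c,r["confidence"],np.array(r["xy"])*[512,384])
def c(im,x,y,w,h): return cv2.resize(im[y:y+h,x:x+w],(400,300),interpolation=cv2.INTER_CUBIC)
cv2.imwrite("pics/m3.png",np.hstack([c(s,50,210,200,150),c(t,330,150,100,75)]))
E
```

```text
scene 0.57 [112.384  302.2848]
top 0.9 [389.4784 198.7968]
```

View pics/m3.png

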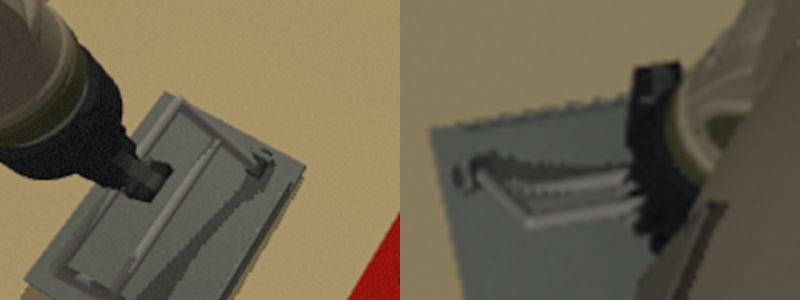

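```bash
python3 - <<'E'
from h import *
print(tri((140,260),(362.5,205.5)), tri((50+55/2,210+270/2),(418,197)))
print(tri((50+218/2,210+143/2),(330+112/4,150+187/4)))
E
```

```text
(array([ 0.5449, -0.2126,  0.1191]), np.float64(0.0023034038667789506)) (array([ 0.5515, -0.3514,  0.1096]), np.float64(0.006432608057713288))
(array([ 0.575 , -0.217 ,  0.0738]), np.float64(0.00040437759134210254))
```

{"method": "arm_command", "body": {
  "deltas": [
    [0, 0, -2, 0, 0, 0, 1],
    [0, 3, -4, 0, 0, 0, 1],
    [0, 6, -5.5, 0, 0, 0, 1],
    [0, 9, -7, 0, 0, 0, 1],
    [0, 9, -7, 0, 0, 0, 1]
  ]
}}

```text
time: 6.78
tool_pos: [0.5595, -0.2799, 0.1085]
tool_rot: [-179.9, 0.0, 93.5]
ft_force: [-6.4, -2.2, 4.5]
finger_gap: 0.0085
grip_force: 29.7
```

{"method": "arm_command", "body": {
  "deltas": [
    [0, 2, -1, 0, 0, 0, 1],
    [0, 4, -1.5, 0, 0, 0, 1],
    [0, 4, -1.5, 0, 0, 0, 1]
  ]
}}

```text
time: 7.15
tool_pos: [0.5633, -0.2797, 0.1101]
tool_rot: [-179.8, 0.0, 93.5]
ft_force: [-7.0, -1.5, 5.2]
finger_gap: 0.0084
grip_force: 29.7
```

{"method": "arm_command", "body": {
  "deltas": [
    [0, 1, -0.5, 0, 0, 0, 1],
    [0, 2, -0.7, 0, 0, 0, 1],
    [0, 2, -0.7, 0, 0, 0, 1]
  ]
}}

```text
time: 7.52
tool_pos: [0.5645, -0.2796, 0.1106]
tool_rot: [-179.8, 0.0, 93.5]
ft_force: [-9.1, -2.3, 5.5]
finger_gap: 0.0083
grip_force: 29.7
```

{"method": "arm_command", "body": {
  "deltas": [
    [0, 1, -0.3, 0, 0, 0, 1],
    [0, 2.5, -0.7, 0, 0, 0, 1],
    [0, 2.5, -0.7, 0, 0, 0, 1]
  ]
}}

```text
time: 7.9
tool_pos: [0.5646, -0.2795, 0.1106]
tool_rot: [-179.5, 0.0, 93.4]
ft_force: [-15.4, -5.6, 7.2]
finger_gap: 0.0084
grip_force: 29.9
```

{"method": "arm_command", "body": {
  "deltas": [
    [0, -2, 0, 0, 0, 0, 0.5],
    [0, -2, 0, 0, 0, 0, 0.5],
    [0, -2, 0, 0, 0, 0, 0.5],
    [0, -2, 0, 0, 0, 0, 0.5],
    [0, -2, -40, 0, 0, 0, 0.5],
    [0, -2, -90, 0, 0, 0, 0.5],
    [50, -20, -120, 0, 0, 0, 0.5],
    [110, -20, -130, 0, 0, 0, 0.5],
    [170, -30, -140, 0, 0, 0, 0.3]
  ]
}}

```text
time: 9.02
tool_pos: [0.529, -0.1099, 0.2507]
tool_rot: [179.9, 0.0, 93.5]
ft_force: [0.5, -0.0, -0.0]
finger_gap: 0.0588
grip_force: 0.0
```

```bash
python3 - <<'E'
from h import *
s=vision.capture("scene");t=vision.capture("top")
for n,z in(("rest_bar",.1234),("ledge",.012)):
 for c in("scene","top"):
  for r in spot_point(c,n)[:1]: p=np.array(r["xy"])*[512,384];print(n,c,r["confidence"],p,at_z(c,p,z))
def c(im,x,y,w,h): return cv2.resize(im[y:y+h,x:x+w],(400,300),interpolation=cv2.INTER_CUBIC)
cv2.imwrite("pics/m4.png",np.vstack([np.hstack([c(s,50,230,160,120),c(t,330,150,100,75)]),np.hstack([c(s,230,50,100,75),c(t,115,190,100,75)])]))
plan(([.43,.0,.26],tool(140)),([.5425,.2645,.25],tool(189)))
E
```

```text
rest_bar scene 0.77 [119.9104 302.208 ] [ 0.5663 -0.2785  0.1234]
rest_bar top 0.48 [165.376  233.3952] [0.5264 0.2451 0.1234]
t 9.325 pos [ 0.5291 -0.1118  0.2499] rot [179.9821   0.0157  93.5434] F [-0.1917  0.4489 -0.5097] gap 0.05967710912676824 q [-20.4387  13.83    -0.308   75.8393  -0.007   66.0179]
[117.7 -91.9 -10.2] [ 0.     0.    -0.811]
[374.8  36.7  -0.2] [ 0.     0.    -1.666]
```

View pics/m4.png

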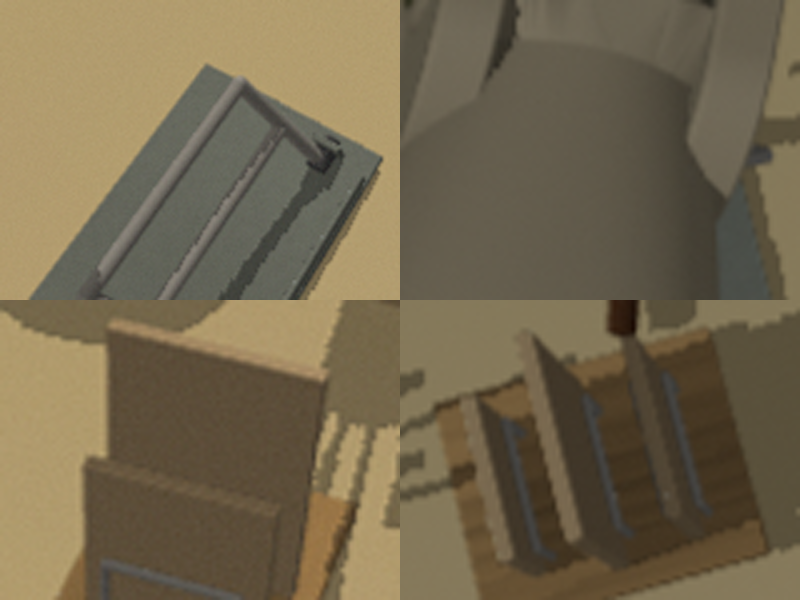

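```bash
python3 - <<'E'
from h import *
t=cv2.imread("pics/top0.png").astype(float).mean(2);s=cv2.imread("pics/scene0.png").astype(float).mean(2)
# sample across tile normal at top z=.178 along the centreline estimate
c=np.array([.5425,.2645]);u=np.array([np.cos(np.radians(9)),np.sin(np.radians(9))]);n=np.array([-u[1],u[0]])
for nm,im in(("top",t),("scene",s)):
  for k in(-.04,0,.04):
    v=[]
    for d in np.arange(-16,17,2)/1000.:
      P=[];
      for j in(-.01,-.005,0,.005,.01): 
        x,y=proj(nm,[*(c+u*(k+j)+n*d),.178]);P.append(cv2.getRectSubPix(im.astype(np.float32),(1,1),(float(x),float(y)))[0,0])
      v.append(np.mean(P))
    print(nm,k,np.round(v).astype(int))
a=at_z("scene",(146,264),.1234);b=at_z("scene",(89.2,340),.1234);print(a,b,np.degrees(np.arctan2(b[0]-a[0],a[1]-b[1])))
E
```

```text
top -0.04 [52 52 52 52 54 67 90 98 99 96 80 52 49 49 49 49 51]
top 0 [52 52 52 52 52 60 81 98 99 99 92 65 56 56 55 55 56]
top 0.04 [ 85  81  73  65  57  56  71  93  99 100 100  98  96  96  97  99 100]
scene -0.04 [ 69  70  69  69  69  75  88 107 120 121 116 106  95  90  90  90  89]
scene 0 [ 69  69  69  69  69  71  82 100 116 123 125 129 134 136 136 136 136]
scene 0.04 [ 69  69  69  70  69  70  77  94 115 126 126 129 134 136 136 136 137]
[ 0.5602 -0.2127  0.1234] [ 0.5658 -0.3401  0.1234] 2.4993417122952475
```

{"method": "arm_command", "body": {
  "deltas": [
    [38, 4, 0, 0, 0, -0.17, 0.3],
    [75, 7, 0, 0, 0, -0.34, 0.3],
    [113, 11, 0, 0, 0, -0.51, 0.3],
    [150, 15, 0, 0, 0, -0.68, 0.3],
    [188, 18, 0, 0, 0, -0.85, 0.3],
    [226, 22, 0, 0, 0, -1.02, 0.3],
    [264, 26, 0, 0, 0, -1.19, 0.3],
    [300, 30, 0, 0, 0, -1.36, 0.3],
    [340, 34, 0, 0, 0, -1.52, 0.3],
    [375, 37, 0, 0, 0, -1.675, 0.3]
  ]
}}

```text
time: 10.58
tool_pos: [0.5436, 0.2653, 0.249]
tool_rot: [-180.0, -0.0, -170.3]
ft_force: [-0.0, -0.4, 0.2]
finger_gap: 0.0599
grip_force: 0.0
```

```bash
python3 - <<'E'
from h import *
plan(([.5425,.265,.149],tool(189.5)))
E
```

```text
t 10.575 pos [0.5436 0.2653 0.249 ] rot [-179.992    -0.0483 -170.3052] F [-0.0385 -0.3883  0.2091] gap 0.059931316597712406 q [18.4181 21.2118  9.7496 78.5868 -0.0006  8.7233]
[  1.1  -0.1 100. ] [-0.    -0.001  0.003]
```

{"method": "arm_command", "body": {
  "deltas": [
    [1, 0, 40, 0, 0, 0, 0.3],
    [1, 0, 80, 0, 0, 0, 0.4],
    [1, 0, 100, 0, 0, 0, 0.6],
    [1, 0, 100, 0, 0, 0, 0.7],
    [1, 0, 100, 0, 0, 0, 0.8],
    [1, 0, 100, 0, 0, 0, 0.9],
    [1, 0, 100, 0, 0, 0, 1],
    [1, 0, 100, 0, 0, 0, 1],
    [1, 0, 100, 0, 0, 0, 1]
  ],
  "squeeze": 40
}}

```text
time: 11.7
tool_pos: [0.5425, 0.2653, 0.1512]
tool_rot: [180.0, 0.2, -170.5]
ft_force: [1.7, -0.5, 3.9]
finger_gap: 0.0096
grip_force: 39.9
```

{"method": "arm_command", "body": {
  "deltas": [
    [0, 0, -8, 0, 0, 0, 1],
    [0, 0, -20, 0, 0, 0, 1],
    [0, 0, -40, 0, 0, 0, 1],
    [0, 0, -65, 0, 0, 0, 1],
    [0, 0, -95, 0, 0, 0, 1],
    [0, 0, -125, 0, 0, 0, 1],
    [0, 0, -150, 0, 0, 0, 1],
    [0, 0, -160, 0, 0, 0, 1],
    [0, 0, -160, 0, 0, 0, 1]
  ],
  "squeeze": 60
}}

```text
time: 12.82
tool_pos: [0.5414, 0.2652, 0.3102]
tool_rot: [180.0, 0.0, -170.5]
ft_force: [0.0, -0.1, -3.2]
finger_gap: 0.0089
grip_force: 59.8
```

```bash
cat >> h.py <<'E'
yaw=3.3; O=np.array([.5725,-.285,0]); Rz=Ro.from_euler("z",yaw,degrees=True)
def place(x,zb,lean,h=.133,y=0.):
    # tile bottom-centre at easel (x,y), its lowest (back) edge zb above the ledge
    z=.012+zb+.005*np.sin(np.radians(lean)); R=tool(90+yaw,lean)
    return O+Rz.apply([x,y,z])-R.apply([0,0,h]), R
E
python3 - <<'E'
from h import *
print(place(.046,.06,18)[0])
plan(place(.046,.10,0),place(.046,.10,18),([.45,.0,.30],tool(141)))
s=vision.capture("scene");t=vision.capture("top")
cv2.imwrite("pics/m5.png",np.hstack([cv2.resize(s[0:192,150:406],(400,300)),cv2.resize(t[150:300,60:260],(400,300))]))
E
```

```text
[ 0.5774 -0.2847  0.2   ]
t 12.825 pos [0.5414 0.2652 0.3102] rot [ 179.9866    0.0185 -170.4711] F [ 0.0438 -0.0585 -3.1786] gap 0.008850443672625627 q [18.4658 20.9585 17.8782 86.8992  0.0103  8.9369]
[  14.7 -552.8   65.1] [0.   0.   1.68]
[  55.6 -548.3   70. ] [-0.236 -0.264  1.664]
[ 134.  -246.4   10.1] [0.    0.    0.847]
```

View pics/m5.png

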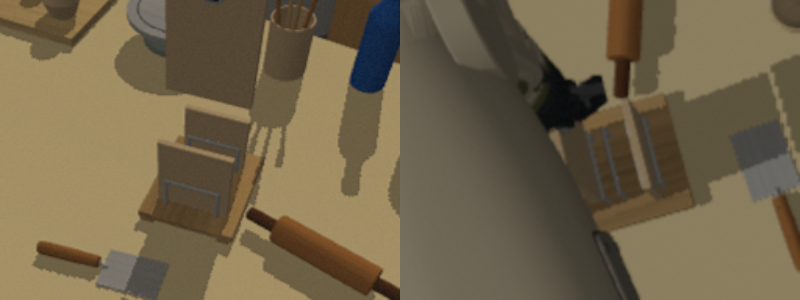

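{"method": "arm_command", "body": {
  "deltas": [
    [0, -30, 0, 0, 0, 0.06, 1],
    [0, -80, 0, 0, 0, 0.2, 1],
    [0, -137, 0, 0, 0, 0.38, 1],
    [4, -194, 0, 0, 0, 0.56, 1],
    [6, -251, 0, 0, 0, 0.74, 1],
    [8, -308, 0, 0, 0, 0.92, 1],
    [10, -365, 0, 0, 0, 1.1, 1],
    [12, -422, 0, 0, 0, 1.28, 1],
    [14, -478, 0, 0, 0, 1.45, 1],
    [15, -520, 0, 0, 0, 1.58, 1]
  ]
}}

```text
time: 14.18
tool_pos: [0.6121, -0.2526, 0.308]
tool_rot: [-179.9, -0.1, 98.6]
ft_force: [0.5, -0.3, -4.0]
finger_gap: 0.0093
grip_force: 59.9
```

```bash
python3 - <<'E'
from h import *
plan(place(.047,.10,0),place(.047,.08,19),place(.047,.03,19))
E
```

```text
t 14.175 pos [ 0.6121 -0.2526  0.308 ] rot [-179.8754   -0.098    98.6409] F [ 0.4662 -0.3458 -4.0152] gap 0.00925351261300921 q [-29.3635  28.8001  29.5727  90.9312   0.0005  51.9955]
[-30.6   2.9  62.9] [-0.002 -0.002  0.093]
[-26.6 -40.1  88.6] [-0.334 -0.017  0.092]
[-26.7 -40.  138.6] [-0.334 -0.017  0.092]
```

{"method": "arm_command", "body": {
  "deltas": [
    [-15, -2, 10, -0.05, 0, 0.05, 1],
    [-27, -10, 25, -0.12, 0, 0.09, 1],
    [-27, -20, 45, -0.2, -0.01, 0.092, 1],
    [-27, -30, 65, -0.28, -0.015, 0.092, 1],
    [-27, -40, 89, -0.334, -0.017, 0.092, 1],
    [-27, -40, 110, -0.334, -0.017, 0.092, 1],
    [-27, -40, 120, -0.334, -0.017, 0.092, 1],
    [-27, -40, 120, -0.334, -0.017, 0.092, 1]
  ]
}}

```text
time: 15.18
tool_pos: [0.5767, -0.2826, 0.1885]
tool_rot: [161.0, -0.0, 93.7]
ft_force: [-0.0, -0.7, -3.2]
finger_gap: 0.0089
grip_force: 59.8
```

```bash
python3 - <<'E'
from h import *
plan(place(.047,.02,19),place(.047,.0,19))
s=vision.capture("scene");t=vision.capture("top")
cv2.imwrite("pics/m6.png",np.hstack([cv2.resize(s[220:370,50:250],(400,300),interpolation=cv2.INTER_CUBIC),cv2.resize(t[140:252,320:470],(400,300),interpolation=cv2.INTER_CUBIC)]))
print(proj("scene",O+Rz.apply([.047,-.06,.012])),proj("scene",O+Rz.apply([.047,.06,.012])),proj("top",O+Rz.apply([.06,.075,.022])))
E
```

```text
t 15.175 pos [ 0.5767 -0.2826  0.1885] rot [160.9717  -0.0271  93.6703] F [-0.0379 -0.7314 -3.1649] gap 0.00885057891010745 q [-39.317   14.1022 -11.6046  50.1514  12.8635  48.6194]
[ -2.2 -10.1  27.3] [ 0.    -0.003  0.006]
[ -2.2 -16.7  46.2] [ 0.    -0.003  0.006]
[141.1198 374.1108] [183.0412 307.2338] [346.5298 181.3197]
```

View pics/m6.png

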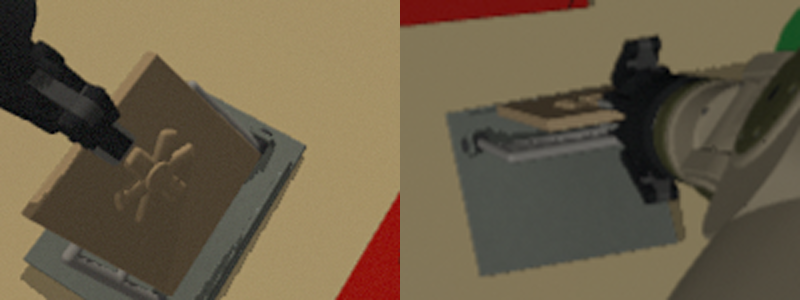

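```bash
python3 - <<'E'
from h import *
s=manip.observe();R=Ro.from_euler("xyz",s["tool_rot"],degrees=True)
B=s["tool_pos"]+R.apply([0,0,.133]);print(Rz.inv().apply(B-O),"pred corner",proj("scene",B+R.apply([.06,.005,0])),proj("scene",B+R.apply([-.06,.005,0])))
print("rest bar +y end pred",proj("top",O+Rz.apply([-.0076,.07,.1234])),"seen",320+510/400*150/1*.0+ (510-400)*.375,140+155*.3733)
E
```

```text
[0.0492 0.0014 0.0648] pred corner [181.1177 299.2247] [135.779  371.2477]
rest bar +y end pred [362.6452 198.07  ] seen 361.25 197.8615
```

{"method": "arm_command", "body": {
  "deltas": [
    [-2, -5, 14, 0, 0, 0, 1],
    [-2, -10, 27, 0, 0, 0, 1],
    [-2, -13, 36, 0, 0, 0, 1],
    [-2, -15, 41, 0, 0, 0, 1],
    [-2, -15, 41, 0, 0, 0, 1]
  ]
}}

```text
time: 15.9
tool_pos: [0.5765, -0.285, 0.1457]
tool_rot: [160.9, 0.0, 93.7]
ft_force: [0.1, 0.1, -3.4]
finger_gap: 0.0088
grip_force: 59.8
```

{"method": "arm_command", "body": {
  "deltas": [
    [0, -0.7, 1.9, 0, 0, 0, 1],
    [0, -1, 2.8, 0, 0, 0, 1],
    [0, -1, 2.8, 0, 0, 0, 1]
  ]
}}

```text
time: 16.27
tool_pos: [0.5768, -0.2853, 0.1436]
tool_rot: [160.8, 0.1, 93.7]
ft_force: [0.4, -0.1, -3.8]
finger_gap: 0.009
grip_force: 59.8
```

{"method": "arm_command", "body": {
  "deltas": [
    [0, -0.5, 1.4, 0, 0, 0, 1],
    [0, -0.9, 2.5, 0, 0, 0, 1],
    [0, -0.9, 2.5, 0, 0, 0, 1]
  ]
}}

```text
time: 16.65
tool_pos: [0.5766, -0.2852, 0.1405]
tool_rot: [160.9, 0.1, 93.7]
ft_force: [0.1, -0.2, -3.3]
finger_gap: 0.009
grip_force: 59.8
```

{"method": "arm_command", "body": {
  "deltas": [
    [0, -0.5, 1.4, 0, 0, 0, 1],
    [0, -0.9, 2.5, 0, 0, 0, 1],
    [0, -0.9, 2.5, 0, 0, 0, 1]
  ]
}}

```text
time: 17.02
tool_pos: [0.5771, -0.2857, 0.1394]
tool_rot: [160.8, 0.1, 93.6]
ft_force: [-3.4, 1.1, 4.8]
finger_gap: 0.0087
grip_force: 61.2
```

{"method": "arm_command", "body": {
  "deltas": [
    [0, -1.5, -0.3, -0.011, 0, 0, 1],
    [0, -3, -0.4, -0.022, 0, 0, 1],
    [0, -4.5, -0.4, -0.034, 0, 0, 1],
    [0, -4.5, -0.4, -0.034, 0, 0, 1]
  ]
}}

```text
time: 17.52
tool_pos: [0.5726, -0.2861, 0.1377]
tool_rot: [158.8, 0.1, 93.6]
ft_force: [-1.0, -1.0, 4.4]
finger_gap: 0.0092
grip_force: 61.2
```

{"method": "arm_command", "body": {
  "deltas": [
    [0, 0, 0, 0, 0, 0, 0.85],
    [0, 0, 0, 0, 0, 0, 0.8],
    [0, 0, 0, 0, 0, 0, 0.7],
    [0, 0, 0, 0, 0, 0, 0.65],
    [0, 0, 0, 0, 0, 0, 0.65]
  ]
}}

```text
time: 18.15
tool_pos: [0.5723, -0.2854, 0.1368]
tool_rot: [158.9, 0.1, 93.7]
ft_force: [-0.2, -0.3, 0.7]
finger_gap: 0.0298
grip_force: 0.0
```

```bash
python3 - <<'E'
from h import *
plan()
s=vision.capture("scene");t=vision.capture("top")
cv2.imwrite("pics/m7.png",np.hstack([cv2.resize(s[220:370,50:250],(400,300),interpolation=cv2.INTER_CUBIC),cv2.resize(t[140:252,320:470],(400,300),interpolation=cv2.INTER_CUBIC)]))
E
```

```text
t 18.15 pos [ 0.5723 -0.2854  0.1368] rot [158.9038   0.068   93.6697] F [-0.175  -0.3431  0.7047] gap 0.02983509692384091 q [-40.5434  14.9913 -18.8358  40.6719  14.4893  47.7567]
```

View pics/m7.png

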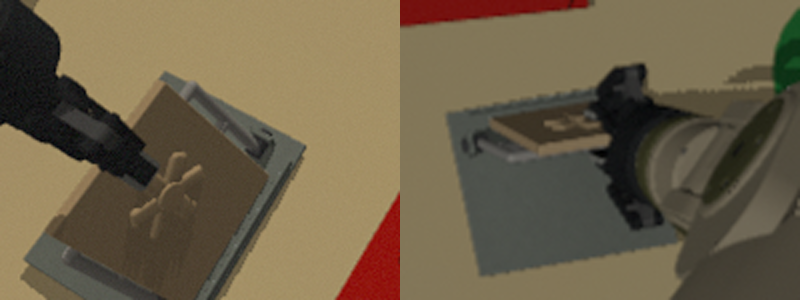

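{"method": "arm_command", "body": {
  "deltas": [
    [0, 0, -8, 0, 0, 0, 0.65],
    [0, 0, -20, 0, 0, 0, 0.65],
    [0, 0, -40, 0, 0, 0, 0.65],
    [0, 0, -80, 0, 0, 0, 0.65],
    [0, 0, -130, 0, 0, 0, 0.65],
    [100, -30, -150, 0, 0, 0, 0.65],
    [150, -60, -150, 0, 0, 0, 0.65],
    [200, -60, -150, 0, 0, 0, 0.65],
    [200, -60, -150, 0, 0, 0, 0.65]
  ]
}}

```text
time: 19.38
tool_pos: [0.448, -0.0902, 0.2559]
tool_rot: [158.8, 0.1, 93.8]
ft_force: [1.3, -0.6, 0.9]
finger_gap: 0.0297
grip_force: 0.0
```

```bash
python3 - <<'E'
from h import *
plan()
s=vision.capture("scene");t=vision.capture("top")
cv2.imwrite("pics/m8.png",np.hstack([cv2.resize(s[220:370,50:250],(400,300),interpolation=cv2.INTER_CUBIC),cv2.resize(t[140:252,320:470],(400,300),interpolation=cv2.INTER_CUBIC)]))
for z,x,y in((.178-.012,0,0),):pass
l=np.radians(22)
for xb in(.043,.048): # bottom front corners & top front corners
  print(xb,[proj("scene",O+Rz.apply([xb+.005*np.cos(l)-h*np.sin(l),y,.0139+.0019+h*np.cos(l)])) for h in(0,.16) for y in(-.06,.06)])
E
```

```text
t 19.375 pos [ 0.448  -0.0902  0.2559] rot [158.8267   0.0988  93.7567] F [ 1.3374 -0.5884  0.9343] gap 0.029709943150210173 q [-28.9927 -11.8638 -29.5229  54.2485  11.1886  59.0189]
0.043 [array([140.7979, 374.0283]), array([182.9668, 306.8105]), array([ 72.6903, 336.7641]), array([131.0181, 259.7453])]
0.048 [array([143.3189, 375.625 ]), array([185.3389, 308.1343]), array([ 75.6218, 338.6359]), array([133.7619, 261.2351])]
```

View pics/m8.png

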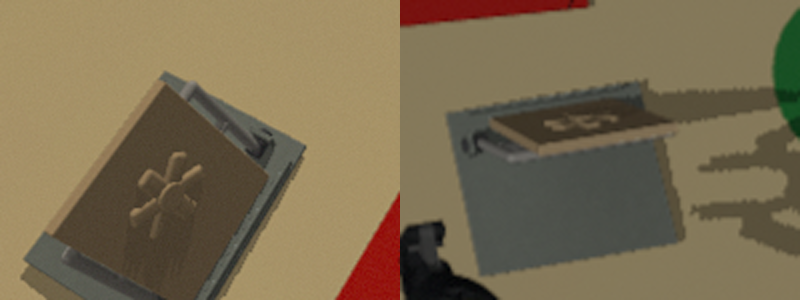

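```bash
python3 -c "
from bench import job_done;print(job_done())"
```

```text
the job is handed in; nothing more can be done
None
```

I raised the backrest to its stop, set the flower tile on the ledge leaning back with the flower facing out, and let go. In the last pictures it stands about mid-ledge with a lean of roughly 22°; I handed the job in, but the verdict was not shown to me.

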